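# Pile the parts trays and hold the dust cover over them

### The job

Set the orange parts tray down (level, not dropped) squarely on top of the black tray and let go of it. Then take the white cover by its blue handle, carry it over the clear storage box and finish while still holding it as a dust shield about a centimetre above the orange tray, level, centred and squared with it, never touching the trays. Do not touch the clear box, and leave the black tray, jar, loupe and marker where they are.

Things in the scene. Friction and masses are not known exactly. Their poses are not given: they have to be found in the camera images.
- base_tray: Black open parts tray, 56 (its x) x 90 (its y) x 20 (z) mm, walls 4 mm, about 0.12 kg, with four small copper-coloured parts fixed inside below the rim. Loose, lying on the light plate. Origin: centre of its underside; z up.
- top_tray: Orange open parts tray of the same size (56 x 90 x 20 mm, about 0.12 kg) with four steel-coloured parts fixed inside. Starts on the bench, on the other side of the clear box from the black tray. Can be gripped across its 56 mm width (along its x). Origin: centre of its underside; z up. Flat floor: stacked, it rests on the rim below, its origin 20 mm above the lower one.
- cover: White flat cover plate, 62 (its x) x 96 (its y) x 6 mm, underside flat, about 0.09 kg, lying on the bench on the same side as the orange tray. On top, central, a blue bar handle 12 mm thick (x), 50 mm long (y) and 24 mm tall (its top 30 mm above the underside). Origin: centre of its underside; z up.
- light_plate: White-topped aluminium inspection plate fixed to the bench, 130 (its x) x 170 (its y) x 10 mm, under the black tray. Origin: centre of its underside, at bench height.
- clear_box: Clear lidded storage box with pale contents, fixed, 300 (its x, about away from the robot) x 100 (its y) x 110 (z) mm. Stands between the black tray's side and the side of the orange tray and cover. Origin: centre of its underside; not to be touched.
- jar: Bystander: small amber jar with white lid, 48 mm in diameter, 55 mm tall. Origin: centre of its underside.
- loupe: Bystander: black eye loupe, 40 mm in diameter, 34 mm tall. Origin: centre of its underside.
- marker: Bystander: white marker pen with blue cap, lying, 130 mm (along its x) x 13 mm, 15 mm tall at the clip. Origin: centre of its underside.
Not all that is in view belongs to the job. Of the things like the top_tray, leave any that is green; of the rest the smaller one is meant. There is more than one size of the cover; the job needs the larger.

How it is judged:
By the outcome, as a careful person would: the job done as asked, in the order asked, and still so for the second after the job is handed in, while the arm keeps its last pose, push and grip.
It also fails if it takes over 67 s, if anything falls off the work surface, if the arm or the gripper's body presses on something with over 40 N, if the wrist force passes 120 N, or if a joint passes its speed limit or range.

### The arm

A 6-joint arm with a two-finger parallel gripper is mounted at the origin on the work surface. World frame = base frame: x ahead of the robot, y to its left, z up, the work surface at z = 0. Lengths are in m, angles in degrees, forces in N, time in s.
With the tool pointing down it reaches from about 0.35 to 0.85 m from the base axis. Payload 8.1 kg.
Tool frame: the origin (TCP) lies at the very end of the fingers, on their centre line; the grasp point (between the pads) lies 19 mm behind it (manip.grasp_offset is the distance from the TCP to the grasp point, in m); z points along the fingers, y is the line along which they close (so a half turn about z gives the same grasp; the last joint's range is limited). The gripper opens to 85 mm and grips with 20 to 120 N. Pads are 22 mm wide; open, the fingers measure 114 mm over their backs; the gripper's body (76 mm by 85 mm) begins 54 mm behind the grasp point. The pads swing forward as they close: fully open they stand 13 mm farther back than shut.
Start: joints at [71.425, 7.471, 85.268, -0, 87.261, -4.893], TCP at [0.142, 0.583, 0.231] pointing down, gripper open.
Joint ranges: [-169.43, 169.43], [-51.17, 129.36], [1.28, 143.12], [-76.62, 256.62], [0, 156.53], [-152.29, 152.29]. Speed limits (degrees/s): [136.94, 136.94, 159.86, 180, 180, 180].

### API

Orientations are given as a 3x3 rotation matrix whose columns are the frame's x, y, z axes.
In Python, from station import manip, planner, readout, viewer, models gives the robot as it stands. Calls block until the motion is done:
- manip.reach(position, orientation): joint-space move of the TCP to a pose.
- manip.line_to(position, attitude=None, rate=0.15, stop_force=None): straight line of the TCP; attitude=None keeps the orientation; rate is the mean speed in m/s. With stop_force (N) it stops when the force on the tool has changed by that much, and returns True; else False.
- manip.set_joints(angles): joint-space move.
- manip.gripper_to(opening, effort=None): finger opening in m; effort is the grip in N (None keeps the last); returns when the fingers have stopped.
- manip.dwell(seconds).
- planner.solve_ik(position, orientation): joint angles nearest the present ones, or None.
- readout.get_obs(): the state.
- viewer.snapshot(name): name is "side" or "top" or "wrist"; returns a dict with "image" (420x560x3 uint8, red, green, blue), "range_z" (420x560 float32, m along the optical axis (not along the pixel's ray), 0 where there is no reading), "K" (3x3 intrinsics, pixels), "xyz" and "attitude" of the camera in the world. Camera axes: x right, y down, z forward; pixel columns grow to the right and rows downward; lengths in m; the calibration is good to about 2 mm. A picture is of the moment at which its call begins.
A pose or a line that the arm cannot do raises manip.PlanningError and nothing moves.
- manip.job_done(): hands the job in; it is judged then, once.
Trained networks look in a picture, given as the dict that the camera call returned (one of the last four; its "shot" number tells which), for a name from the list of things; names that differ only in an ending like _2 or _b are one class to them, and where a whole thing is asked for, a point or a joint stands for the part that bears it (a point fixed in the world has none). Each returns a list of dicts, best first, with "score" (0 to 1); they miss things now and then, are a little off and sometimes report something else, mostly with a low value. They report only what shows in the picture. A call takes as long as a camera call. They do not tell look-alikes from the thing itself.
- models.masks_of(picture, thing): "mask" (420x560 bool, what is visible of it) and "pixel" ([row, column] in pixels, amid what is visible of it).
- models.mark_of(picture, thing): "pixel" ([row, column] in pixels: a listed point, or the origin of a listed thing).
The state is a dict: "clock": time; "q": joint angles; "qvel": joint speeds; "joint_torque": joint torques, N m; "eef_pos": TCP position; "tool_rot": TCP orientation; "force": force on the tool from outside, world axes, zero at the start; "wrist_torque": the same for the moment, N m; "gripper_width": finger opening in m; "finger_force": force on a finger pad.
Only numpy, scipy, OpenCV 4.12 (cv2) and the standard library are available. Lean on these libraries where they do the work, as an engineer would, in place of code of your own. Each camera call takes 0.05 s, during which the arm holds its last target. There are 200 camera calls.

## Working session

There is one attempt and no reset: what is moved stays moved. The work goes in short steps, each a Python script; the robot and the scene stay as the last script left them, time stands still between calls to the robot, and variables do not carry over. Pictures are saved under pics/ and viewed, at most 10 in all, crops included, and the job is handed in when it is done.

```bash
mkdir -p pics; ls
cat > h.py <<'E'
import numpy as np, cv2
from station import manip, planner, readout, viewer, models
def cloud(p):
    K=np.array(p["K"]);d=p["range_z"];v,u=np.mgrid[:d.shape[0],:d.shape[1]]
    c=np.stack([(u-K[0,2])/K[0,0]*d,(v-K[1,2])/K[1,1]*d,d],-1)
    return c@np.array(p["attitude"]).T+np.array(p["xyz"])
def save(p,n): cv2.imwrite(f"pics/{n}.png",cv2.cvtColor(p["image"],cv2.COLOR_RGB2BGR))
E
python3 - <<'E'
from h import *
ims=[]
for n in("top","side"):
    p=viewer.snapshot(n);C=cloud(p);ims.append(p)
    print(n,p["xyz"],np.round(p["attitude"],2).tolist(),p["K"][0])
    for t in("base_tray","top_tray","cover","clear_box","light_plate","jar","loupe","marker"):
        for r in models.masks_of(p,t):
            m=r["mask"]&(p["range_z"]>0)
            if m.sum()<20: print(t,'small');continue
            P=C[m]; print(t,round(r["score"],2),np.round(r["pixel"]),m.sum(),np.median(P,0).round(3),P.min(0).round(3),P.max(0).round(3))
for p,n in zip(ims,("top","side")): save(p,n)
E
```

```text
pics
top [0.39789885 0.1102617  0.97596347] [[-0.01, -0.99, 0.14], [-1.0, 0.0, -0.03], [0.03, -0.14, -0.99]] [397.54524823   0.         285.7001176 ]
base_tray 0.66 [207. 424.] 889 [ 0.543 -0.251  0.018] [ 0.504 -0.3    0.008] [ 0.579 -0.202  0.033]
top_tray 0.85 [174. 214.] 847 [0.625 0.263 0.008] [ 0.591  0.215 -0.002] [0.657 0.307 0.024]
top_tray 0.63 [121. 174.] 1894 [0.761 0.369 0.013] [ 0.703  0.295 -0.005] [0.829 0.45  0.033]
top_tray 0.6 [206. 263.] 897 [0.545 0.141 0.006] [ 0.514  0.096 -0.006] [0.58  0.189 0.023]
top_tray 0.57 [193. 427.] 2511 [ 0.562 -0.263  0.01 ] [ 0.465 -0.365 -0.004] [ 0.639 -0.162  0.032]
cover 0.97 [296. 250.] 492 [0.329 0.169 0.004] [ 0.296  0.138 -0.003] [0.364 0.202 0.025]
cover 0.66 [259. 204.] 1022 [0.422 0.284 0.006] [ 0.376  0.23  -0.005] [0.468 0.338 0.032]
clear_box 0.68 [195. 324.] 6101 [0.55  0.002 0.109] [ 0.403 -0.076 -0.005] [0.745 0.055 0.115]
clear_box 0.33 [209. 123.] 279 [0.534 0.482 0.01 ] [ 0.473  0.459 -0.001] [0.598 0.506 0.017]
light_plate 0.82 [194. 422.] 2613 [ 0.56  -0.264  0.01 ] [ 0.465 -0.362 -0.003] [ 0.639 -0.162  0.033
[... 644 characters left out ...]
9 0.374 0.015] [ 0.704  0.297 -0.002] [0.812 0.441 0.033]
top_tray 0.66 [227. 278.] 539 [0.545 0.141 0.011] [ 0.514  0.064 -0.004] [0.582 0.191 0.025]
cover 0.81 [272. 312.] 695 [0.42  0.296 0.006] [ 0.376  0.224 -0.004] [0.467 0.342 0.034]
cover 0.48 [250. 354.] 241 [0.331 0.175 0.005] [ 0.301  0.136 -0.002] [0.365 0.205 0.023]
clear_box 0.78 [185. 287.] 4722 [0.547 0.044 0.084] [ 0.404 -0.253 -0.004] [0.771 0.058 0.116]
jar 0.79 [216. 211.] 381 [0.753 0.189 0.032] [ 0.731  0.074 -0.003] [0.816 0.202 0.058]
loupe 0.52 [150. 266.] 115 [ 0.722 -0.267  0.026] [ 0.704 -0.367 -0.005] [ 0.761 -0.255  0.039]
marker 0.69 [315. 240.] 287 [0.541 0.488 0.01 ] [ 0.472  0.46  -0.001] [0.595 0.508 0.018]
```

View pics/top.png

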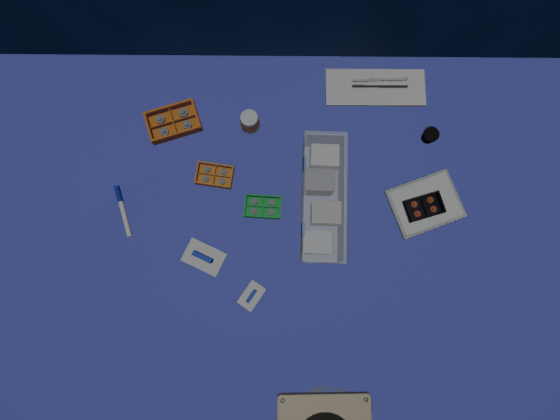

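```bash
python3 -c "
import cv2;i=cv2.imread('pics/top.png')[90:320,130:310];cv2.imwrite('pics/crop.png',cv2.resize(i,None,fx=2.6,fy=2.6,interpolation=cv2.INTER_CUBIC))"
```

```text
(no output)
```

View pics/crop.png

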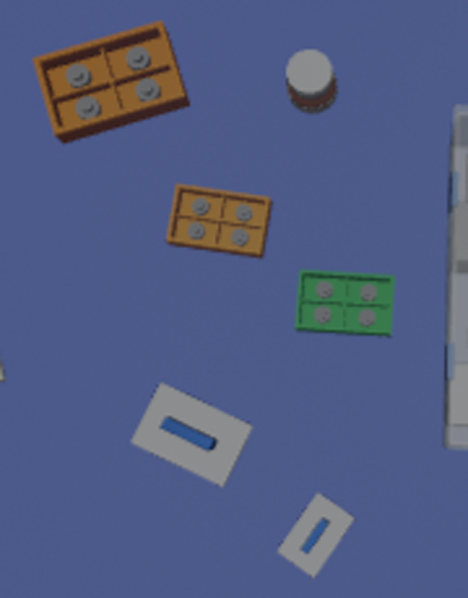

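The top view shows three tray candidates: large orange (row 121, col 174), small orange (174,214) and green (206,263). The job needs (174,214), because green is excluded and of the two orange ones it is the smaller, about 56x90 mm. There are two covers, a large one (259,204) and a small one (296,250), and the large one is meant. The enlarged crop confirms both choices. The black tray is on the plate at (207,424), and the box lies at columns 303-348. Next I'll take close wrist views.

```bash
cat >> h.py <<'E'
def look(thing,near,zlo,zhi,tag=None):
    p=viewer.snapshot("wrist");C=cloud(p)
    if tag: save(p,tag)
    best=None
    for r in models.masks_of(p,thing):
        m=r["mask"]&(p["range_z"]>0)
        if m.sum()<50: continue
        c=np.median(C[m],0)
        if np.hypot(*(c[:2]-near))<.04 and (best is None or r["score"]>best[0]): best=(r["score"],m)
    if best is None: print("none",thing);return None
    m=cv2.erode(best[1].astype(np.uint8),np.ones((1,1)))>0
    P=C[m]; Q=P[(P[:,2]>zlo)&(P[:,2]<zhi)]
    def rect(Q):
        # outlier trimmed rectangle in mm
        (cx,cy),(w,h),a=cv2.minAreaRect((Q[:,:2]*1000).astype(np.float32))
        if w>h: a+=90   # a: direction of the short side
        a=(a+90)%180-90
        return np.round([cx,cy,min(w,h),max(w,h),a],1)
    print(thing,round(best[0],2),"med z",np.median(Q[:,2]).round(4),"p95 z",np.percentile(P[:,2],95).round(4),"rect",rect(Q),"all",rect(P))
    return p,m,C
E
python3 - <<'E'
from h import *
o=readout.get_obs();R=np.array(o["tool_rot"]);print(R.round(3).tolist(),o["clock"])
T=0.28
for thing,near,lo,hi in(("top_tray",(.625,.263),.012,.03),("cover",(.42,.285),.002,.04),("base_tray",(.543,-.251),.022,.04)):
    for k,d in enumerate(((-.05,0.02),(-0.09,-.02))):
        try: manip.reach([near[0]+d[0],near[1]+d[1],T],R)
        except manip.PlanningError as e: print(e);continue
        r=look(thing,np.array(near),lo,hi,f"{thing}{k}")
        if r:
            p,m,C=r
            if thing=="cover": 
                Q=C[m&(C[...,2]>.02)];print(" handle",cv2.minAreaRect((Q[:,:2]*1000).astype(np.float32)),np.percentile(Q[:,2],90))
            for g in models.mark_of(p,thing)[:2]: print("  mark",g["pixel"],g["score"])
            print(p["xyz"],p["K"][0][0]); np.savez(f"{thing}{k}",m=m,C=C,im=p["image"],d=p["range_z"],K=p["K"],xyz=p["xyz"],A=p["attitude"])
print(readout.get_obs()["clock"],np.round(p["attitude"],2).tolist())
E
python3 -c "
import cv2,numpy as np
L=[cv2.resize(cv2.imread('pics/%s%d.png'%(t,k)),None,fx=.5,fy=.5,interpolation=cv2.INTER_AREA) for k in (0,) for t in('top_tray','cover')]
cv2.imwrite('pics/m.png',np.hstack(L))"
```

```text
[[-0.972, 0.237, 0.0], [0.237, 0.972, -0.0], [-0.0, -0.0, -1.0]] 0.9
top_tray 0.62 med z 0.0188 p95 z 0.0203 rect [625.7 262.2  56.7  90.2  -8.7] all [629.4 260.8  64.8  96.6  -8.7]
  mark [205.1, 271.7] 0.97
  mark [274.6, 363.3] 0.9
[0.49705036 0.30282524 0.42223876] 320.37399884173584
top_tray 0.87 med z 0.0185 p95 z 0.0202 rect [625.8 262.2  57.3  90.   -8.6] all [630.7 262.8  67.9  94.3 -10. ]
  mark [188.4, 209.5] 0.96
  mark [290.4, 394.9] 0.82
[0.45701828 0.26180025 0.42277723] 320.37399884173584
cover 0.68 med z 0.006 p95 z 0.0298 rect [424.2 285.2  62.4  95.6 -25.3] all [423.9 285.6  63.3  97.3 -25.3]
 handle ((424.20941162109375, 285.150146484375), (49.6254997253418, 12.401759147644043), 64.322509765625) 0.030672448311156453
  mark [206.8, 277.2] 0.69
  mark [162.8, 172.7] 0.6
[0.29308815 0.32410367 0.42248821] 320.37399884173584
cover 0.59 med z 0.006 p95 z 0.0297 rect [424.1 285.   62.2  95.7 -25.6] all [426.2 284.6  66.4  98.7 -25.1]
 handle ((423.9330749511719, 284.97796630859375), (49.776527404785156, 12.502360343933105), 64.26265716552734) 0.03049909580203869
  mark [185.1, 212.3] 0.78
  mark [226.7, 309.5] 0.65
[0.25318561 0.28332755 0.42251588] 320.37399884173584
base_tray 0.96 med z 0.0289 p95 z 0.0303 rect [ 543.7 -253.    56.7   90.    16.2] all [ 548.2 -255.2   64.8   98.5   15.4]
  mark [205.4, 271.2] 0.64
[ 0.4159955  -0.21126823  0.42240122] 320.37399884173584
base_tray 0.85 med z 0.0286 p95 z 0.0303 rect [ 543.8 -253.3   57.    90.2   15.7] all [ 544.4 -255.5   57.    95.8   15.7]
  mark [225.8, 306.2] 0.93
[ 0.37525281 -0.25230438  0.42250011] 320.37399884173584
7.375 [[0.24, 0.92, 0.3], [0.97, -0.23, -0.08], [-0.0, 0.31, -0.95]]
```

View pics/m.png

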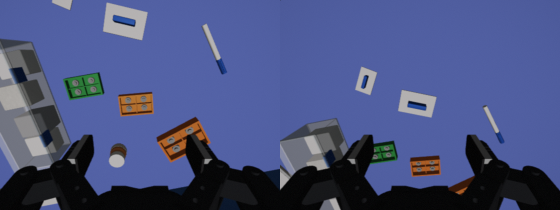

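The measurements agree across both views: sizes match the text and the rims stand at 20 and 30 mm. The wrist picture shows the small orange tray between the green and the large orange one, and the large cover lying clear. I'll pick up the tray now.

```bash
cat >> h.py <<'E'
TR=(.6257,.2622,-8.65);CV=(.4241,.2851,-25.5);BT=(.54375,-.25315,16.0)
def rot(yaw,flip):   # tool y along the thing's x, pointing down
    a=np.radians(yaw+(180 if flip else 0));y=np.array([np.cos(a),np.sin(a),0]);z=np.array([0,0,-1.]);return np.stack([np.cross(y,z),y,z],1)
def st(t=""):
    o=readout.get_obs();print(t,round(o["clock"],2),np.round(o["eef_pos"],4),"F",np.round(o["force"],1),"w",round(o["gripper_width"],4),"ff",np.round(o["finger_force"],1));return o
E
python3 - <<'E'
from h import *
for f in(0,1):
    for T,z in((TR,.002),(TR,.2),(CV,.009),(CV,.25),(BT,.03),(BT,.2),(BT,.27)):
        q=planner.solve_ik([T[0],T[1],z],rot(T[2],f)); print(f,T,z,None if q is None else np.round(q))
E
```

```text
0 (0.6257, 0.2622, -8.65) 0.002 [18. 31. 82. -0. 68. 27.]
0 (0.6257, 0.2622, -8.65) 0.2 [18. 20. 74. -0. 86. 27.]
0 (0.4241, 0.2851, -25.5) 0.009 [ 28.   7. 110.  -0.  62.  54.]
0 (0.4241, 0.2851, -25.5) 0.25 [28. -7. 98. -0. 89. 54.]
0 (0.54375, -0.25315, 16.0) 0.03 [-30.  18.  95.  -0.  67. -46.]
0 (0.54375, -0.25315, 16.0) 0.2 [-30.   8.  88.  -0.  84. -46.]
0 (0.54375, -0.25315, 16.0) 0.27 [-30.   7.  82.  -0.  91. -46.]
1 (0.6257, 0.2622, -8.65) 0.002 None
1 (0.6257, 0.2622, -8.65) 0.2 None
1 (0.4241, 0.2851, -25.5) 0.009 [  28.    7.  110.   -0.   62. -126.]
1 (0.4241, 0.2851, -25.5) 0.25 [  28.   -7.   98.   -0.   89. -126.]
1 (0.54375, -0.25315, 16.0) 0.03 [-30.  18.  95.  -0.  67. 134.]
1 (0.54375, -0.25315, 16.0) 0.2 [-30.   8.  88.  -0.  84. 134.]
1 (0.54375, -0.25315, 16.0) 0.27 [-30.   7.  82.  -0.  91. 134.]
```

Run:
```python
from h import *
R=rot(TR[2],0)
manip.gripper_to(.085)
manip.reach([TR[0],TR[1],.28],R)
manip.line_to([TR[0],TR[1],.05],rate=.2)
print(manip.line_to([TR[0],TR[1],.002],rate=.06,stop_force=6)); st("down")
manip.gripper_to(.045,40); st("grip")
print(manip.line_to([TR[0],TR[1],.03],rate=.06)); st("lift")
p=viewer.snapshot("side");i=p["image"][200:300,180:300];save(dict(image=cv2.resize(i,None,fx=4,fy=4)),"lift")
```

```text
False
down 11.93 [0.6261 0.2623 0.0025] F [ 0.7  0.4 -0.3] w 0.0851 ff 0.0
grip 12.32 [0.6263 0.2624 0.0028] F [ 0.6 -0.8  3.4] w 0.0548 ff 43.8
False
lift 12.93 [0.6258 0.2623 0.0303] F [-0.4 -0.1 -1.7] w 0.0548 ff 43.4
```

View pics/lift.png

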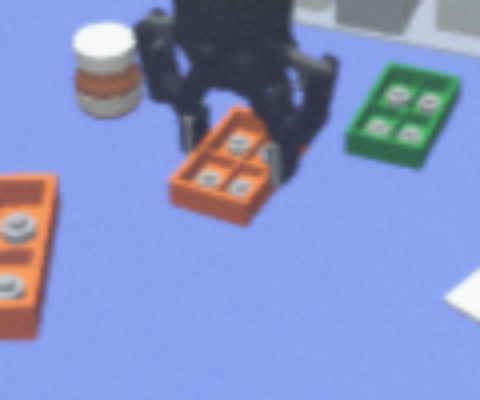

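The crop shows the small orange tray between the fingers, lifted and level, with the green and large orange trays undisturbed. Next I'll carry it over the box and set it down.

Run:
```python
from h import *
R=rot(BT[2],0)
manip.line_to([TR[0],TR[1],.24],rate=.2)
manip.line_to([BT[0],BT[1],.24],R,rate=.25)
manip.line_to([BT[0],BT[1],.08],rate=.15); st("over")
manip.dwell(.3)
p=viewer.snapshot("wrist");save(p,"over");C=cloud(p)
for t in("top_tray","base_tray"):
    for r in models.masks_of(p,t)[:3]:
        P=C[r["mask"]&(p["range_z"]>0)]
        print(t,r["score"],np.median(P,0).round(3),np.percentile(P,[2,98],axis=0).round(3).tolist())
```

```text
over 17.63 [ 0.5446 -0.2536  0.0813] F [-0.3  0.1 -0.7] w 0.0551 ff 43.4
top_tray 0.87 [ 0.545 -0.25   0.087] [[0.511, -0.299, 0.08], [0.578, -0.206, 0.098]]
base_tray 0.61 [ 0.533 -0.216  0.021] [[0.507, -0.229, 0.013], [0.559, -0.204, 0.031]]
```

View pics/over.png

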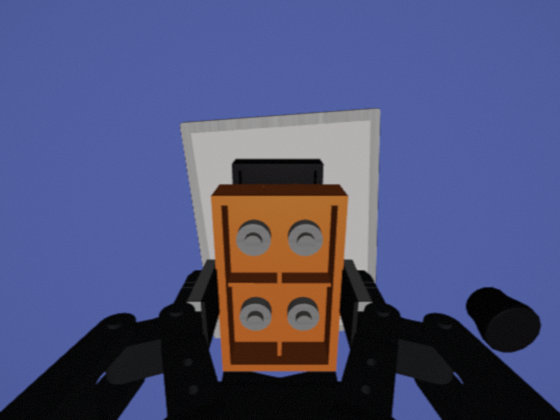

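The picture shows the orange tray held level and square, with the far end of the black tray (rows 158-185, columns 233-323) showing below it. I'll measure both in this one picture so that calibration bias cancels.

Run:
```python
from h import *
p=viewer.snapshot("wrist");C=cloud(p);a=np.radians(BT[2]);ex=np.array([np.cos(a),np.sin(a)]);ey=np.array([-ex[1],ex[0]])
m={}
for t in("top_tray","base_tray"):
    m[t]=models.masks_of(p,t)[0]["mask"]&(p["range_z"]>0)
def uv(P): d=(P[:,:2]-np.array(BT[:2]))*1000; return d@ex,d@ey
P=C[m["top_tray"]];hi=np.percentile(P[:,2],97);Q=P[P[:,2]>hi-.003];u,v=uv(Q)
A=np.c_[u,v,np.ones(len(u))];s=np.linalg.lstsq(A,Q[:,2]*1000,rcond=None)[0];print("plane slope deg",np.degrees(s[:2]/1).round(2)/1,"z0",s[2])
print("orange rim u",np.percentile(u,[.5,99.5]),"v",np.percentile(v,[.5,99.5]),cv2.minAreaRect(np.c_[u,v].astype(np.float32)))
P=C[m["base_tray"]];Q=P[(P[:,2]>.027)&(P[:,2]<.034)];u,v=uv(Q)
print("black rim n",len(u),"u",np.percentile(u,[.5,1,99,99.5]),"v",np.percentile(v,[.5,99,99.5,100]),np.median(Q[:,2]))
# edge yaw of the black far rim
e=[(c,v[(u>c-2)&(u<c+2)].max()) for c in range(-24,25,4) if ((u>c-2)&(u<c+2)).any()];e=np.array(e);print(np.round(e[:,1],1),"yaw err",np.degrees(np.arctan(np.polyfit(e[:,0],e[:,1],1)[0])))
```

```text
plane slope deg [-0.04  0.05] z0 96.89094400282701
orange rim u [-27.14325335  28.67704727] v [-45.72745992  44.34904433] ((0.7868003845214844, -0.8568038940429688), (56.33559036254883, 91.04935455322266), 0.05537085607647896)
black rim n 831 u [-27.8213837  -27.76242583  27.70079048  27.84295162] v [32.97668883 44.93145552 44.9594518  45.00404852] 0.029676075839645877
[45.  44.9 45.  44.9 45.  45.  45.  44.8 44.9 45.  44.8 44.9 44.9] yaw err -0.12045104209952825
```

Run:
```python
from h import *
o=st("now");a=np.radians(16.);ex=np.array([np.cos(a),np.sin(a)]);ey=np.array([-ex[1],ex[0]])
xy=np.array(BT[:2])-(.0006*ex-.0008*ey)
manip.line_to([*xy,.042],rate=.08);manip.dwell(.3);st("near")
print(manip.line_to([*xy,.029],rate=.02,stop_force=3));o=st("contact")
```

```text
now 18.23 [ 0.5437 -0.2531  0.08  ] F [-0.1  0.1 -0.9] w 0.0555 ff 43.4
near 19.16 [ 0.5434 -0.2528  0.0426] F [ 1.1 -0.6 -0.5] w 0.0549 ff 43.4
True
contact 19.66 [ 0.543  -0.2525  0.0328] F [-2.3  0.9  5.8] w 0.0549 ff 44.3
```

Run:
```python
from h import *
manip.gripper_to(.075);o=st("open")
x,y,z=o["eef_pos"]
manip.line_to([x,y,.1],rate=.1);manip.line_to([x,y,.25],rate=.25);manip.dwell(.2)
R=rot(BT[2],0)
manip.reach([BT[0]-.09,BT[1]-.02,.28],rot(76.3,0));manip.dwell(.3)
for t,lo,hi in(("top_tray",.045,.06),): look(t,np.array(BT[:2]),lo,hi,"placed")
p=viewer.snapshot("wrist");C=cloud(p)
for t in("top_tray","base_tray"):
    for r in models.masks_of(p,t):
        P=C[r["mask"]&(p["range_z"]>0)];print(t,r["score"],np.median(P,0).round(3),np.percentile(P[:,2],[2,98]).round(4))
print(readout.get_obs()["clock"])
```

```text
open 19.99 [ 0.5421 -0.2521  0.0316] F [0.4 0.4 0.5] w 0.0752 ff 0.0
top_tray 0.69 med z 0.0495 p95 z 0.0503 rect [ 543.8 -253.2   57.1   90.2   15.8] all [ 554.1 -250.    78.6   90.8   15.8]
base_tray 0.88 [ 0.517 -0.262  0.02 ] [0.0099 0.0305]
23.4083
```

View pics/placed.png

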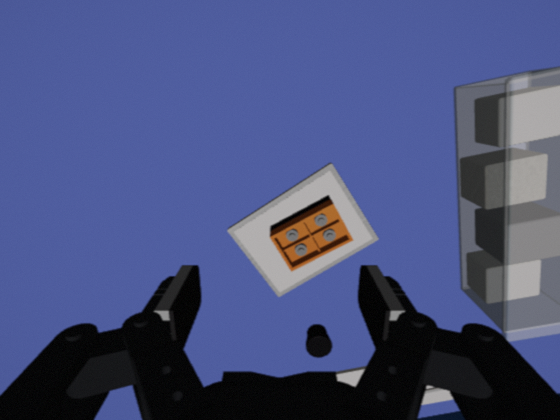

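The orange tray sits squarely stacked near (235,312) with its rim at 50 mm and matches the black tray's pose within 0.2 mm. Now the cover.

Run:
```python
from h import *
R=rot(CV[2],0)
o=readout.get_obs();x,y,_=o["eef_pos"]
manip.reach([CV[0],CV[1],.28],R)
manip.gripper_to(.04)
manip.line_to([CV[0],CV[1],.06],rate=.2);manip.dwell(.2)
print(manip.line_to([CV[0],CV[1],.010],rate=.05,stop_force=5)); st("down")
manip.gripper_to(.005,60); st("grip")
manip.line_to([CV[0],CV[1],.05],rate=.08);manip.dwell(.2); st("lift")
manip.line_to([CV[0],CV[1],.26],rate=.2)
manip.line_to([BT[0],BT[1],.26],rot(15.9,0),rate=.22)
manip.line_to([BT[0],BT[1],.13],rate=.12);manip.dwell(.4);st("over")
p=viewer.snapshot("wrist");save(p,"cov");C=cloud(p)
np.savez("cov",C=C,d=p["range_z"],im=p["image"],**{t:models.masks_of(p,t)[0]["mask"] for t in("cover","top_tray") if models.masks_of(p,t)})
```

```text
False
down 28.91 [0.4245 0.2853 0.0104] F [ 0.3 -0.4 -0.8] w 0.0402 ff 0.0
grip 29.27 [0.4246 0.2853 0.0106] F [-0.4 -0.7  3.9] w 0.0105 ff 61.0
lift 30.12 [0.4236 0.2848 0.0493] F [-0.5  0.3 -1.5] w 0.0103 ff 60.4
over 35.62 [ 0.5438 -0.2532  0.1302] F [ 0.5 -0.9 -0.1] w 0.0109 ff 60.4
```

View pics/cov.png

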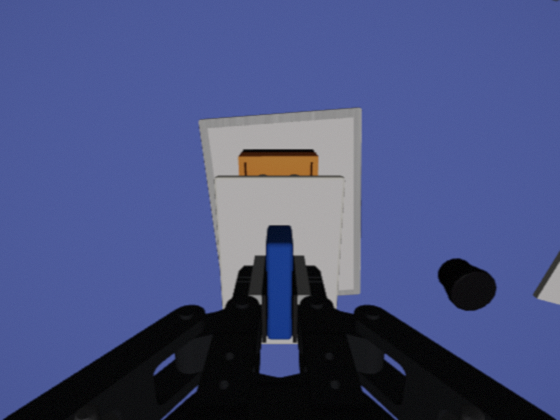

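The cover is held by its handle (rows 225-340, column 279) over the stack, and the orange tray's far rim shows at row 150. Measuring the offset and level in this picture.

```bash
cat > mc.py <<'E'
from h import *
def meas(C,d,im,zc):
    a=np.radians(15.8);ex=np.array([np.cos(a),np.sin(a)]);ey=np.array([-ex[1],ex[0]]);c0=np.array([.5438,-.2532])
    uv=(C[...,:2]-c0)@np.stack([ex,ey],1)*1000;z=C[...,2]*1000
    i=im.astype(int);white=(i.max(-1)-i.min(-1)<25)&(i.min(-1)>90)
    m=(d>0)&white&(abs(z-zc)<4)&(abs(uv[...,0])<45)&(abs(uv[...,1])<60)
    u,v,zz=uv[m][:,0],uv[m][:,1],z[m]
    s=np.linalg.lstsq(np.c_[u,v,np.ones(len(u))],zz,rcond=None)[0]
    print("cover top: n",m.sum(),"slope deg",np.degrees(s[:2]).round(2),"z0",s[2].round(2),"u",np.percentile(u,[.3,99.7]).round(1),"vmax",np.percentile(v,[.3,99.7]).round(1))
    def edges(u,v,t):
        e=np.array([(c,v[abs(u-c)<2].max()) for c in range(-22,23,4) if (abs(u-c)<2).any()])
        print(t,"far edge v",np.median(e[:,1]).round(2),"yaw",np.degrees(np.arctan(np.polyfit(*e.T,1)[0])).round(2))
        for lo in(0,10,20,30,36): 
            k=(v>lo)&(v<lo+8)
            if k.any():print("   v",lo,"u",u[k].min().round(1),u[k].max().round(1))
    edges(u,v,"cover")
    o=(d>0)&(i[...,0]>i[...,2]+40)&(abs(z-50)<3)&(abs(uv[...,0])<35)&(abs(uv[...,1])<55)
    if o.sum()>50:
        u,v=uv[o].T;print("orange rim n",o.sum(),"z",np.median(z[o]).round(2),"u",np.percentile(u,[.3,99.7]).round(1));edges(u,v,"orange")
E
python3 - <<'E'
from mc import *
f=np.load("cov.npz");meas(f["C"],f["d"],f["im"],126)
E
```

```text
cover top: n 10932 slope deg [ 0.03 -0.09] z0 125.34 u [-29.9  31.4] vmax [-47.7  46.9]
cover far edge v 46.96 yaw 0.15
   v 0 u -30.4 31.8
   v 10 u -30.3 31.8
   v 20 u -30.3 31.7
   v 30 u -30.3 31.6
   v 36 u -30.5 32.0
orange rim n 641 z 49.8 u [-27.6  27.9]
orange far edge v 45.1 yaw 0.01
   v 30 u -27.8 28.0
   v 36 u -27.7 28.0
```

Run:
```python
from mc import *
a=np.radians(15.8);ex=np.array([np.cos(a),np.sin(a)]);ey=np.array([-ex[1],ex[0]])
xy=np.array(BT[:2])-.0006*ex+.0010*ey
R=rot(15.8,0)
manip.line_to([*xy,.085],R,rate=.05);manip.line_to([*xy,.0706],rate=.02);manip.dwell(.8);st("final")
p=viewer.snapshot("wrist");save(p,"fin");C=cloud(p);meas(C,p["range_z"],p["image"],66)
p=viewer.snapshot("side");save(dict(image=cv2.resize(p["image"][110:200,240:380],None,fx=5,fy=5,interpolation=cv2.INTER_CUBIC)),"fside")
C=cloud(p);P=C[130:190,280:350].reshape(-1,3)
p=viewer.snapshot("top");C=cloud(p)
for t in("base_tray","jar","loupe","marker"):
  for r in models.masks_of(p,t)[:1]: print(t,np.median(C[r["mask"]&(p["range_z"]>0)],0).round(3))
```

```text
final 38.58 [ 0.5429 -0.2523  0.0706] F [ 0.3  0.3 -1.2] w 0.0107 ff 60.4
cover top: n 10938 slope deg [ 0.04 -0.05] z0 65.69 u [-30.6  30.8] vmax [-46.6  48. ]
cover far edge v 48.05 yaw -0.1
   v 0 u -31.0 30.9
   v 10 u -31.2 31.2
   v 20 u -31.0 31.4
   v 30 u -30.8 31.0
   v 36 u -30.9 31.1
jar [0.748 0.174 0.053]
loupe [ 0.537 -0.22   0.01 ]
marker [0.541 0.483 0.01 ]
```

View pics/fside.png

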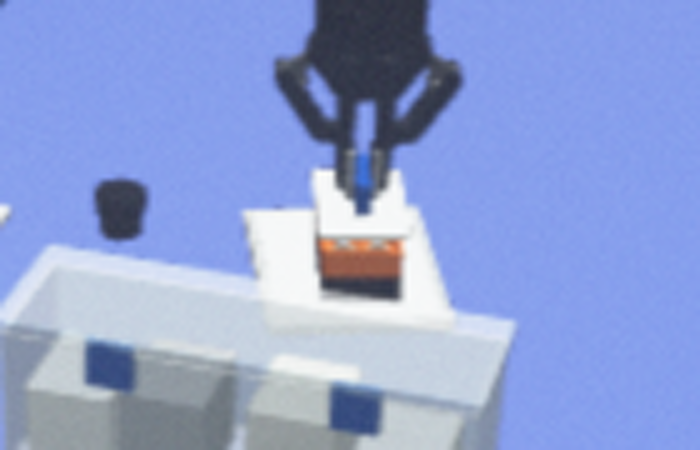

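The cover hovers level and centred over the stack, with its top face at 65.7 mm. Its underside is therefore at about 59.7 mm, 9.7 mm above the orange rim. The side crop shows the gap, and the loupe is where it was. Handing in.

```bash
python3 -c "
from station import manip; print(manip.job_done())"
```

```text
the job is handed in; nothing more can be done
None
```

The job is handed in: the orange tray is stacked squarely on the black one and released, and the white cover is still held level and centred about 1 cm above it, finished at about 39 s of the 67 s allowed.

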